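Unclamp the cap canister and set it on the tray

ROBOT

A 6-joint arm with a two-finger parallel gripper is mounted at the origin on the work surface. World frame = base frame: x ahead of the robot, y to its left, z up, the work surface at z = 0. Lengths are in mm, angles in rad, forces in N, time in s.
With the tool pointing down it reaches from about 250 to 775 mm from the base axis. Payload 8.9 kg.
Tool frame: the origin (TCP) lies between the finger pads; the fingertips stand 17 mm ahead of it and the grasp point (between the pads) lies 2 mm behind it; z points along the fingers, y is the line along which they close (so a half turn about z gives the same grasp; the last joint's range is limited). The gripper opens to 85 mm and grips with 20 to 120 N. Pads are 22 mm wide; open, the fingers measure 114 mm over their backs; the gripper's body (76 mm by 85 mm) begins 54 mm behind the grasp point. The pads swing forward as they close: fully open they stand 13 mm farther back than shut.
Start: joints at [-1.479, 0.291, -0.153, 1.127, 0, 1.431], TCP at [120.099, -511.077, 212.005] pointing down, gripper open.
Joint ranges: [-2.52, 2.52], [-0.91, 1.74], [-1.3, 1.37], [-1.96, 2.02], [-1.52, 1.47], [-3.14, 3.14]. Speed limits (rad/s): [2.22, 2.22, 2.79, 3.14, 3.14, 3.14].

INTERFACE

Orientations are given as a rotation vector (axis times angle).
In Python, from workcell import * gives the robot as it stands.
- The arm moves only by the shell command python3 -m jog 'ROWS' [FORCE]. ROWS is JSON, a list of rows, each a list of 5 numbers: the opening, from 0 (shut) to 1 (fully open), then the shift along the world's x, y, z as a fraction of full scale, then the turn about the world's z as a fraction of full scale. In form: [[jaw, x, y, z, turn], ...]. A call has 1 to 10 rows; each row shifts and turns the commanded pose from where the row before left it; what a row does not reach is not made up. Full scale, the value 1, is 0.03 m for a shift and 6 degrees for a turn. A row lasts 1/10 s, in which the tool goes at most 50 mm and 8.59 degrees, less where a joint would pass 70% of its speed; a pose out of reach is approached as far as the arm can. A call with a number of a shift or a turn outside -1 to 1 is refused whole. A call with a gripper value outside its range is refused whole. The fingers move at their own pace and stop on an object; FORCE is the grip in N (left out, the last holds). Time passes only in rows, so rows that do not move let the fingers close. It gives the time, the measured TCP pose, the force, the opening and the grip force at its end, in the units of the state.
- read_state(): the state, without advancing time (a new reading comes with each control period).
- capture(name): name is "scene" or "top" or "wrist"; returns a dict with "pixels" (420x560x3 uint8, red, green, blue), "fovy" (degrees; the focal length in pixels is half the picture's height over the tangent of half this angle, whatever the lens; pixels are square), "cx", "cy" (the principal point, pixels), "pose" (4x4, takes a point from camera to world coordinates); the wrist camera has in their place "mount" (4x4, takes a point from camera to tool coordinates, whose origin is the TCP and whose axes are the flange's). Camera axes: x right, y up, looking along -z (the intrinsics and any distortion apply to the point x, -y, -z); pixel columns grow to the right and rows downward; lengths in mm; the calibration is good to about 2 mm. The wrist camera is an equidistant fisheye: a pixel r from the principal point sees the ray r / f radians off the axis. A picture is of the moment at which its call begins: read the wrist's pose just before it. There is no depth.
- close_job(): hands the job in; it is judged then, once.
The state is a dict: "t": time; "joint_pos": joint angles; "qd": joint speeds; "tau": joint torques, N m; "position": TCP position; "tool_rot": TCP orientation; "wrist_force": force on the tool from outside, world axes, zero at the start; "ft_torque": the same for the moment, N m; "grip_width": finger opening in mm; "grip_force": force on a finger pad.
Only numpy, scipy, OpenCV 4.12 (cv2) and the standard library are available. Lean on these libraries where they do the work, as an engineer would, in place of code of your own. Each camera call takes 0.05 s, during which the arm holds its last target. There are 200 camera calls.

TASK

The caps in the steel canister have been inspected: swing the clamp lever on the inspection stand fully open and leave it open, lift the canister by its handle out from under the camera head, and set it down gently and upright, flat on the floor of the single shallow cream tray beside the stand. Keep the canister upright all the way so that no caps spill, do not bump the camera head, and leave the two vials and the bundle of cartons where they are.

Things in the scene. Friction and masses are not known exactly. Their poses are not given: they have to be found in the camera images.
- stand: Fixed inspection stand. Origin at table level under the canister's place; -x side roughly faces the robot, lever on the +y side. Aluminium block x -55 to 55, y -57 to 73 mm, top 40 mm up; the canister stands on it between six 5 mm high locating pins, so it must rise over 5 mm before it can move sideways. A 22 mm square column at x = 85, y = -45 mm carries the camera head.
- camera_head: Grey camera head fixed on the stand, overhanging the canister; origin and axes of the stand. Body x -14 to 61, y -25 to 25, z 225 to 300 mm; lens tube of radius 20 mm at x = 10, y = 0, down to z = 212 mm (42 mm above the handle). The handle is reached by its near half with the tool tilted about 35 degrees, gripper body towards the robot, and the canister is drawn out that way.
- clamp_lever (a joint): Clamp lever, hinged about the stand's x axis at lever_hinge. 0 rad = shut: a 20 mm steel nose lies over the canister's foot, the handle stands up, leaning 12 degrees outwards (stand's +y). Grows as the handle swings outwards and down; 1.34 rad = fully open (end stop), handle nearly level, pointing to +y. It stays where it is left; about 2 N at the grip moves it.
- lever_hinge (a point): Hinge axis of the clamp lever, 56 mm to +y and 53 mm up in the stand's frame; axes as the stand's.
- lever_grip (a point): Middle of the lever's black plastic grip, 62 mm from the hinge. The grip is 18 mm wide along the hinge axis (stand's x), 14 mm thick, 36 mm long, its end 78 mm from the hinge.
- canister: Loose steel canister, 0.35 kg or so, holding brass-coloured vial caps: foot flange 84 mm diameter and 6 mm thick, can 64 mm diameter to a height of 85 mm, over it a rigid flat bail handle. Origin: centre of its underside; z up; x along the handle bar.
- canister_grip (a point): Middle of the canister's handle bar, 125 mm above its underside. The bar runs along the canister's x, 73 mm long, 12 mm wide (y), 10 mm high; 35 mm free height below it; uprights 5 mm thick at x = -34 and +34 mm. Axes as the canister's.
- tray: Fixed shallow cream plastic tray, 150 x 150 mm outside, walls 5 mm thick and 12 mm high, floor 5 mm above the table (140 x 140 mm inside). Origin: centre of its underside, at table level.
- cartons: Bystander: bundle of four red cartons, 88 x 113 mm, 69 mm high, loose. Origin: centre of its underside.
- vial_a: Bystander: amber glass vial with brass cap, 28 mm diameter, 70 mm high, loose. Origin: centre of its underside.
- vial_b: Bystander: a second such vial.
Things that resemble listed ones, but are neither listed nor needed, are in the scene too. Several things have the shape of the canister; the one meant has the colours described above.

How it is judged:
By the outcome, as a careful person would: the job done as asked, in the order asked, and still so for the second after the job is handed in, with the robot touching nothing.
It also fails if it takes over 66 s, if anything falls off the work surface, if the arm or the gripper's body presses on something with over 40 N, if the wrist force passes 120 N, or if a joint passes its speed limit or range.

## Working session

There is one attempt and no reset: what is moved stays moved. The work goes in short steps, Python scripts to look and compute and a shell command to move; the robot and the scene stay as the last step left them, time stands still between calls to the robot, and variables do not carry over. Pictures are saved under pics/ and viewed, at most 10 in all, crops included, and the job is handed in when it is done.

```bash
ls; mkdir -p pics; cat > h.py <<'E'
import numpy as np, cv2
from workcell import *
def snap(n,f):
    c=capture(n); cv2.imwrite(f'pics/{f}.png',cv2.cvtColor(c['pixels'],cv2.COLOR_RGB2BGR)); return c
def ray(c,u,v):
    f=210/np.tan(np.radians(c['fovy'])/2); d=np.array([(u-c['cx'])/f,-(v-c['cy'])/f,-1.])
    P=np.array(c['pose']); return P[:3,3],P[:3,:3]@d
def onz(c,u,v,z):
    o,d=ray(c,u,v); return o+d*(z-o[2])/d[2]
def proj(c,p):
    f=210/np.tan(np.radians(c['fovy'])/2); P=np.array(c['pose']); q=P[:3,:3].T@(np.array(p)-P[:3,3]); return c['cx']-f*q[0]/q[2], c['cy']+f*q[1]/q[2]
E
python3 - <<'E'
from h import *
import pickle
a={n:snap(n,n+'0') for n in('scene','top')}
for n in a: print(n,{k:v for k,v in a[n].items() if k!='pixels'})
pickle.dump(a,open('cams.pkl','wb'))
print(read_state())
E
python3 - <<'E'
import cv2,numpy as np
cv2.imwrite('pics/v1.png',np.hstack([cv2.imread('pics/scene0.png')]))
E
python3 -m jog --help | head -40
```

```text
pics
scene {'fovy': 42.6040255308976, 'cx': 270.79179315465876, 'cy': 212.90192044629728, 'pose': array([[ 4.22530757e-01, -7.48711613e-01,  5.10782419e-01,
         1.16574483e+03],
       [ 9.06339454e-01,  3.51568194e-01, -2.34411174e-01,
        -2.75581690e+02],
       [-4.06848401e-03,  5.61988189e-01,  8.27135250e-01,
         1.03359223e+03],
       [ 0.00000000e+00,  0.00000000e+00,  0.00000000e+00,
         1.00000000e+00]])}
top {'fovy': 52.09625783715068, 'cx': 280.63550421382604, 'cy': 205.43141586827946, 'pose': array([[-9.14114328e-03,  9.98632653e-01, -5.14710023e-02,
         5.02371301e+02],
       [-9.99941407e-01, -8.83039066e-03,  6.26160764e-03,
         1.94655975e+01],
       [ 5.79853679e-03,  5.15252246e-02,  9.98654859e-01,
         1.13036571e+03],
       [ 0.00000000e+00,  0.00000000e+00,  0.00000000e+00,
         1.00000000e+00]])}
{'t': 0.1, 'joint_pos': array([-1.47931122e+00,  2.91211576e-01, -1.54053825e-01,  1.12668254e+00,
        1.89678349e-06,  1.43151094e+00]), 'qd': array([-0.00143703, -0.00202722,  0.00162378,  0.00019386, -0.00019771,
        0.00125209]), 'tau': array([ 8.29118108e-04, -5.37980354e+01,  3.31918538e+01,  9.38163983e-03,
       -1.68203924e-04, -2.35892117e-05]), 'position': array([ 120.05613353, -510.66858054,  211.49505293]), 'tool_rot': array([-3.11955906e+00, -3.61557066e-01, -4.61918838e-05]), 'wrist_force': array([0.07118332, 0.31354607, 0.37111509]), 'ft_torque': array([-0.03651542, -0.05235883, -0.01217269]), 'grip_force': 0.0, 'grip_width': 85.14954179716239}invalid input: not JSON, or not a number
```

View pics/scene0.png

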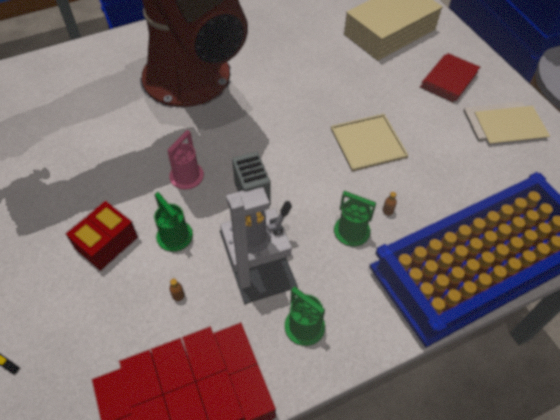

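View pics/top0.png

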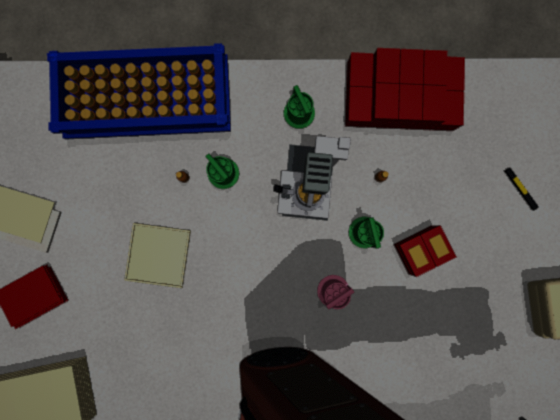

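```bash
python3 - <<'E'
import cv2,numpy as np
t=cv2.imread('pics/top0.png')[120:232,255:367]; s=cv2.imread('pics/scene0.png')[145:305,205:315]
tt=cv2.imread('pics/top0.png')[212:302,115:203]
a=cv2.resize(t,(560,560),interpolation=3); b=cv2.resize(s,(0,0),fx=3.5,fy=3.5,interpolation=3)
im=np.zeros((560,945,3),np.uint8); im[:,:560]=a; im[:560,560:945]=b
cv2.imwrite('pics/c1.png',np.clip(im[:,:]*1.4,0,255).astype(np.uint8)[:, :800]);
cv2.imwrite('pics/c2.png',np.clip(np.hstack([b,cv2.resize(tt,(400,560))])*1.5,0,255))
E
python3 -m jog '[[1,0,1,0,0],[1,0,1,0,0],[1,0,1,0,0],[1,0,1,0,0],[1,0,1,0,0],[1,0,1,0,0],[1,0,1,0,0],[1,0,1,0,0],[1,0,1,0,0],[1,0,1,0,0]]'; python3 -c "
from h import *
s=read_state();print(s['joint_pos'],s['tool_rot'])"
```

```text
t: 1.1
position: [120.0, -209.6, 211.7]
tool_rot: [-3.12, -0.361, -0.0]
wrist_force: [0.0, 0.2, 0.2]
grip_width: 85.4
grip_force: 0.0
[-1.35774557e+00 -2.84291673e-01 -7.31600518e-01  1.12391703e+00
  5.29036821e-05  1.55323730e+00] [-3.12030192e+00 -3.61389063e-01 -1.68550299e-05][ WARN:0@0.117] global loadsave.cpp:1063 imwrite_ Unsupported depth image for selected encoder is fallbacked to CV_8U.
```

View pics/c1.png

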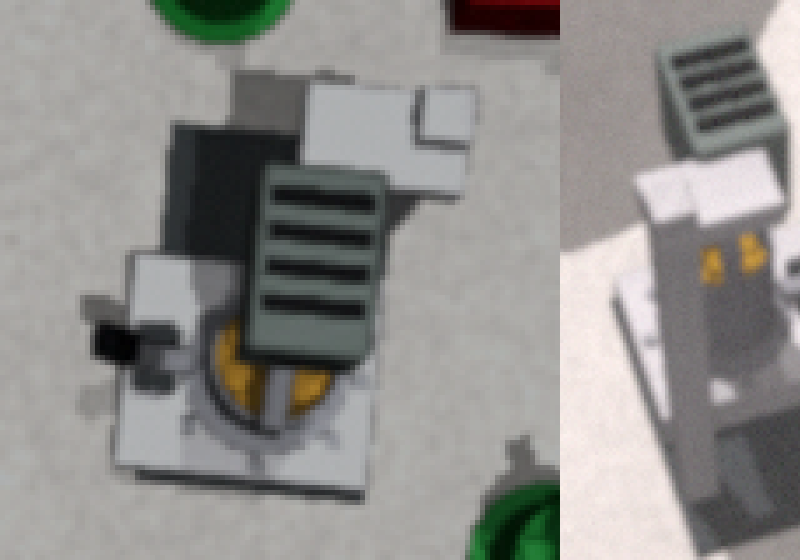

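View pics/c2.png

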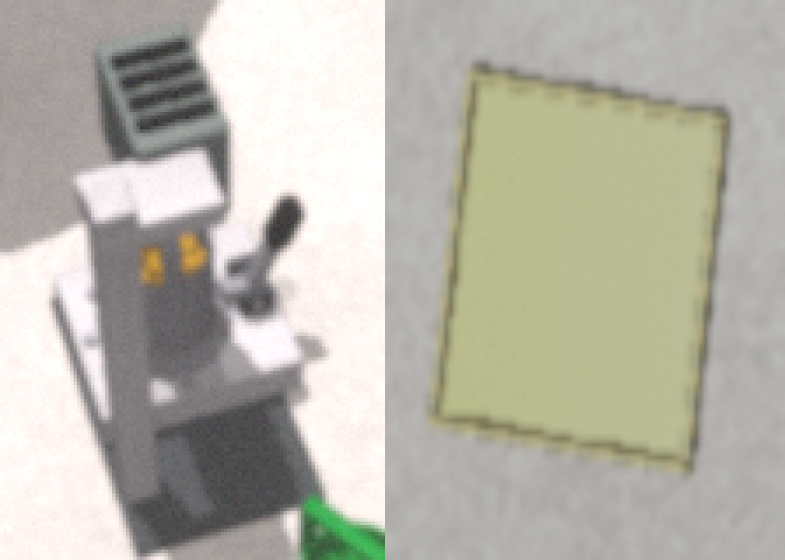

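```bash
cat >> h.py <<'E'
import pickle
from scipy.spatial.transform import Rotation as R
def cams(): return pickle.load(open('cams.pkl','rb'))
E
python3 - <<'E'
from h import *
c=cams()['top']
cr=lambda u,v:(255+u/5-.5,120+v/5-.5)
pts=[((-55,73,40),(115,467)),((-55,-57,40),(364,488)),((55,73,40),(133,252)),((-14,25,300),(245,353)),((-14,-25,300),(372,363)),((61,25,300),(264,165)),((61,-25,300),(387,176)),]
from scipy.optimize import least_squares
W=lambda q,p: np.array([q[0],q[1],0])+R.from_euler('z',q[2]).apply(p)
f=lambda q:np.concatenate([np.subtract(proj(c,W(q,p)),cr(*u)) for p,u in pts])
r=least_squares(f,[470,-60,0],loss='soft_l1'); q=r.x; print('stand',q,'resid',f(q).round(1))
for n,p in dict(hinge=(0,56,53),grip=(0,56+62*np.sin(.209),53+62*np.cos(.209)),bar0=(-36,0,165),colb=(85,-45,0)).items(): print(n,W(q,p).round(1))
k=[(134.8,222.6),(190.5,230),(182.5,287.5),(125.3,279.5)]
P=np.array([onz(c,u-.5,v-.5,12) for u,v in k]); print('tray',P.round(1),P.mean(0),'edge',np.linalg.norm(P-np.roll(P,1,0),axis=1), np.degrees(np.arctan2(*(P[0]-P[3])[[1,0]])))
for n,u,z in [('bar near end',(272,430),170),('vialb',(-1,0),0)]: print(n,onz(c,*cr(*u),z))
for n,u,v,h in [('green1',300,110,60),('green2',222,172,60),('green3',366,232,60),('pink',334,292,60),('vial L',182,176,35),('vial R',382,175,35),('cartonsmall',425,250,69)]: print(n,onz(c,u,v,h).round())
s=cams()['scene']
for p in [(0,56+62*np.sin(.209),53+62*np.cos(.209)),(61,-25,300),(61,25,300)]: print('scene',np.array(proj(s,W(q,p))), (np.array(proj(s,W(q,p)))-[205,145])*3.5)
E
```

```text
stand [ 5.86187683e+02 -5.62949128e+01 -1.04499378e-01] resid [-0.5  0.2  0.7  0.9  0.   0.3 -0.2 -0.2  0.1  0.3 -0.4 -0.8  0.5 -0.5]
hinge [592.   -0.6  53. ]
grip [593.4  12.2 113.7]
bar0 [550.4 -52.5 165. ]
colb [ 666.  -109.9    0. ]
tray [[520.  392.8  12. ]
 [499.5 248.3  12. ]
 [351.7 268.6  12. ]
 [373.6 416.   12. ]] [436.23446349 331.4120262   12.        ] edge [148.23102308 145.90723603 149.20619596 148.95468693] -9.011288484632752
bar near end [551.15550528 -49.83984248 170.        ]
vialb [790.20589367  80.36155412   0.        ]
green1 [798. -38.  60.]
green2 [643. 159.  60.]
green3 [ 489. -199.   60.]
pink [ 342. -117.   60.]
vial L [636. 264.  35.]
vial R [ 635. -248.   35.]
cartonsmall [ 444. -342.   69.]
scene [281.70936137 206.78963832] [268.48276478 216.26373412]
scene [243.24345884 186.8922692 ] [133.85210594 146.62294218]
scene [270.9986382  179.24991449] [230.99523372 119.87470072]
```

```bash
python3 -m jog '[[1,0,1,0,0],[1,0,1,0,0],[1,0,1,0,0]]'; python3 -c "
from h import *
s=read_state();print(s['joint_pos'],s['tool_rot'])"
```

```text
t: 1.4
position: [119.8, -119.7, 211.8]
tool_rot: [-3.121, -0.361, -0.0]
wrist_force: [0.3, -0.8, -0.6]
grip_width: 85.6
grip_force: 0.0
[-1.23007176e+00 -4.65964272e-01 -8.23563404e-01  1.21339652e+00
  1.11260473e-04  1.68142330e+00] [-3.12060644e+00 -3.60614467e-01 -1.00266949e-04]
```

```bash
python3 -m jog '[[1,0,-1,0,0],[1,0,-1,0,0],[1,0,-1,0,0],[1,0,-1,0,0],[1,0,-1,0,0],[1,0,-1,0,0],[1,0,-1,0,0],[1,0,-1,0,0],[1,0,-1,0,0],[1,0,-1,0,0]]';python3 -m jog '[[1,0,-1,0.3,0],[1,0,-1,0.3,0],[1,0,-1,0.3,0],[1,0,-1,0.3,0],[1,0,-1,0.3,0],[1,0,-1,0.3,0],[1,0,-1,0.3,0],[1,0,-1,0.3,0],[1,0,-1,0.3,0],[1,0,-1,0.3,0]]';python3 -m jog '[[1,0,-1,0.3,0],[1,0,-1,0.3,0],[1,0,-1,0.3,0],[1,0,-1,0.3,0],[1,0,-1,0.3,0],[1,0,-1,0.3,0]]'; python3 -c "
from h import *
s=read_state();print(s['joint_pos'],s['tool_rot'])
from h import *
c=cams();q=[586.2,-56.3,-.1045]
for L in (0.209,):
  p=np.array([q[0],q[1],0])+R.from_euler('z',q[2]).apply((0,56+62*np.sin(L),53+62*np.cos(L)))
  print((np.array(proj(c['top'],p))-[255,120]+.5)*5)
"
```

```text
t: 2.4
position: [120.0, -422.0, 211.6]
tool_rot: [-3.12, -0.362, -0.0]
wrist_force: [-0.0, 0.2, 0.2]
grip_width: 85.5
grip_force: 0.0
t: 3.4
position: [120.0, -720.6, 301.6]
tool_rot: [-3.121, -0.362, -0.0]
wrist_force: [-0.4, -1.7, 0.6]
grip_width: 85.2
grip_force: 0.0
t: 4.0
position: [98.2, -723.8, 349.1]
tool_rot: [-3.096, -0.359, -0.023]
wrist_force: [-0.4, 0.1, 0.7]
grip_width: 85.1
grip_force: 0.0
[-1.54204541  0.94103679  1.36642203  2.02200455  0.01284394  1.3687593 ] [-3.09619136 -0.35861594 -0.02342443]
[131.83485623 348.44041759]
```

```bash
python3 -m jog '[[1,0.1,-1,0.3,0],[1,0,-1,0.3,0],[1,0,-1,0.3,0],[1,0,-1,0.3,0],[1,0,-1,0.3,0],[1,0,-1,0.3,0]]'; python3 -c "
from h import *
s=read_state();print(s['joint_pos'],s['tool_rot'],R.from_rotvec(s['tool_rot']).as_matrix()[:,2])"; python3 -m jog '[[1,0,1,-0.3,0],[1,0,1,-0.3,0]]';  python3 -c "
from h import *
s=read_state();print(s['joint_pos'],s['tool_rot'],R.from_rotvec(s['tool_rot']).as_matrix()[:,2])"
```

```text
t: 4.6
position: [80.3, -725.5, 365.2]
tool_rot: [3.12, 0.361, 0.047]
wrist_force: [-0.4, -0.0, -0.0]
grip_width: 85.2
grip_force: 0.0
[-1.57449044  0.91862359  1.36541617  2.02103269  0.02945699  1.33693408] [3.1204066  0.36062271 0.04658307] [ 0.02946524  0.00333345 -0.99956025]
t: 4.8
position: [80.1, -703.2, 359.6]
tool_rot: [3.12, 0.36, 0.046]
wrist_force: [0.7, -0.6, 0.4]
grip_width: 85.4
grip_force: 0.0
[-1.57485946  0.73801508  0.97083284  1.80648671  0.02938644  1.33696496] [3.11992037 0.35994784 0.04635829] [ 0.02939364  0.00275198 -0.99956413]
```

```bash
python3 -m jog '[[1,0,0,0,1],[1,0,0,0,1],[1,0,0,0,1],[1,0,0,0,1],[1,0,0,0,1],[1,0,0,0,1],[1,0,0,0,1],[1,0,0,0,1],[1,0,0,0,1],[1,0,0,0,1]]';python3 -m jog '[[1,0,0,0,1],[1,0,0,0,1],[1,0,0,0,1],[1,0,0,0,0.9],[1,0,-1,0,0],[1,0,0,1,0],[1,0,0,1,0],[1,0,0,1,0],[1,0,0,1,0],[1,0,0,1,0]]'; cat > st.py <<'E'
from h import *
s=read_state();M=R.from_rotvec(s['tool_rot']).as_matrix();print(s['joint_pos'].round(3),'p',s['position'].round(1),'y',M[:,1].round(3),'z',M[:,2].round(3),'F',s['wrist_force'].round(1))
E
python3 st.py
```

```text
t: 5.8
position: [80.5, -702.3, 360.9]
tool_rot: [-2.506, -1.869, -0.04]
wrist_force: [0.4, 0.2, -0.1]
grip_width: 85.5
grip_force: 0.0
t: 6.8
position: [78.9, -712.7, 445.6]
tool_rot: [2.039, 2.288, -0.122]
wrist_force: [0.7, 0.5, -0.5]
grip_width: 85.2
grip_force: 0.0
[-1.563e+00  8.070e-01  1.366e+00  2.021e+00  2.000e-03 -1.070e-01] p [  78.9 -712.7  445.6] y [ 0.993  0.114 -0.01 ] z [ 0.003 -0.108 -0.994] F [ 0.7  0.5 -0.5]
```

```bash
python3 -m jog '[[1,0,0,-0.3,-1],[1,0,0,1,0],[1,0,0,1,0],[1,0,0,1,0],[1,0,0,1,0],[1,0,0,1,0],[1,0,0,1,0],[1,0,0,1,0],[1,0,0,1,0],[1,0,0,1,0]]'; python3 st.py; python3 -m jog '[[1,0,0,1,0],[1,0,0,1,0],[1,0,0,1,0],[1,0,0,1,0],[1,0,0,1,0],[1,0,0,1,0],[1,0,0,1,0],[1,0,0,1,0],[1,0,0,1,0],[1,0,0,1,0]]'; python3 st.py
```

```text
t: 7.8
position: [72.3, -670.9, 581.9]
tool_rot: [2.047, 2.07, -0.321]
wrist_force: [-0.9, -0.1, -0.2]
grip_width: 85.8
grip_force: 0.0
[-1.571e+00  6.110e-01  1.366e+00  2.021e+00 -2.000e-03 -1.100e-02] p [  72.3 -670.9  581.9] y [ 1.     0.011 -0.006] z [-0.002 -0.301 -0.954] F [-0.9 -0.1 -0.2]
t: 8.8
position: [62.6, -600.2, 713.9]
tool_rot: [1.92, 1.945, -0.504]
wrist_force: [0.0, -0.3, 0.3]
grip_width: 85.8
grip_force: 0.0
[-1.599  0.404  1.366  2.021  0.02  -0.036] p [  62.6 -600.2  713.9] y [ 1.     0.013 -0.001] z [ 0.006 -0.491 -0.871] F [ 0.  -0.3  0.3]
```

```bash
python3 -m jog '[[1,0,0,1,0],[1,0,0,1,0],[1,0,0,1,0],[1,0,0,1,0],[1,0,0,-1,0]]'; python3 st.py; python3 -m jog '[[1,1,1,-0.9,0.8],[1,1,1,-0.9,0.8],[1,1,1,-0.9,0.8],[1,1,1,-0.9,0.8],[1,1,1,-0.9,0.8],[1,1,1,-0.9,0.8],[1,1,1,-0.9,0.8],[1,1,1,-0.9,0.8],[1,1,1,-0.9,0.8],[1,1,1,-0.9,0.8]]'; python3 st.py
```

```text
t: 9.3
position: [58.0, -571.0, 755.0]
tool_rot: [1.865, 1.891, -0.575]
wrist_force: [-0.2, -1.1, 2.5]
grip_width: 85.3
grip_force: 0.0
[-1.619  0.249  1.181  1.905  0.036 -0.05 ] p [  58. -571.  755.] y [1.    0.014 0.001] z [ 0.009 -0.564 -0.826] F [-0.2 -1.1  2.5]
t: 10.3
position: [334.6, -298.1, 508.1]
tool_rot: [0.983, 2.384, -0.298]
wrist_force: [0.2, -0.5, -0.2]
grip_width: 85.2
grip_force: 0.0
[-0.976 -0.381 -0.217  1.152  0.108 -0.161] p [ 334.6 -298.1  508.1] y [0.705 0.71  0.001] z [ 0.396 -0.392 -0.83 ] F [ 0.2 -0.5 -0.2]
```

```bash
python3 -m jog '[[0.5,0.3,1,-0.3,0.65],[0.5,0.3,1,-0.3,0.65],[0.5,0.3,1,-0.3,0.65],[0.5,0.3,1,-0.3,0.65],[0.5,0.3,1,-0.3,0.65],[0.5,0.3,1,-0.3,0.65],[0.5,0.3,1,-0.3,0.65],[0.5,0.3,1,-0.3,0.65],[0.5,0.3,1,-0.3,0.65],[0.5,0.3,1,-0.3,0.65],[0.5,0,0,0,0]]'; python3 -m jog '[[0.5,0.3,1,-0.3,0.65],[0.5,0.3,1,-0.3,0.65],[0.5,0.3,1,-0.3,0.65],[0.5,0.3,1,-0.3,0.65],[0.5,0.3,1,-0.3,0.65],[0.5,0.3,1,-0.3,0.65],[0.5,0.3,1,-0.3,0.65],[0.5,0.3,1,-0.3,0.65],[0.5,0.3,1,-0.3,0.65],[0.5,0.3,1,-0.3,0.65]]'; python3 -m jog '[[0.5,0,0,0,0]]'; python3 st.py; python3 - <<'E'
from h import *
s=read_state(); c=snap('wrist','w1'); pickle.dump((s,c),open('w1.pkl','wb')); print({k:v for k,v in c.items() if k!='pixels'})
E
```

```text
t: 11.3
position: [424.6, 2.2, 418.9]
tool_rot: [0.129, 2.548, -0.038]
wrist_force: [0.2, -1.6, 0.7]
grip_width: 42.7
grip_force: 0.0
t: 11.4
position: [424.3, 3.4, 417.6]
tool_rot: [0.126, 2.551, -0.036]
wrist_force: [0.9, -0.4, -1.1]
grip_width: 42.3
grip_force: 0.0
[-0.223 -0.465 -0.493  0.959  0.071 -0.103] p [424.3   3.4 417.6] y [0.098 0.995 0.002] z [ 0.552 -0.053 -0.832] F [ 0.9 -0.4 -1.1]
{'fovy': 65.70646984690485, 'cx': 281.08065614113616, 'cy': 207.92853657294876, 'mount': array([[-9.95388058e-04,  9.52733962e-01,  3.03804226e-01,
         7.56441543e+01],
       [ 9.99999440e-01,  8.39466013e-04,  6.43834760e-04,
        -6.04792338e-01],
       [ 3.58369919e-04,  3.03804696e-01, -9.52734264e-01,
        -1.60841606e+02],
       [ 0.00000000e+00,  0.00000000e+00,  0.00000000e+00,
         1.00000000e+00]])}invalid input
```

View pics/w1.png

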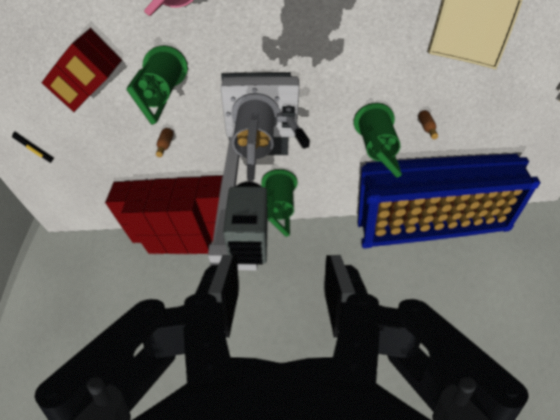

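```bash
python3 - <<'E'
import cv2
a=cv2.imread('pics/w1.png')[65:185,210:330]
cv2.imwrite('pics/c3.png',cv2.resize(a,(600,600),interpolation=3))
E
```

```text
(no output)
```

View pics/c3.png

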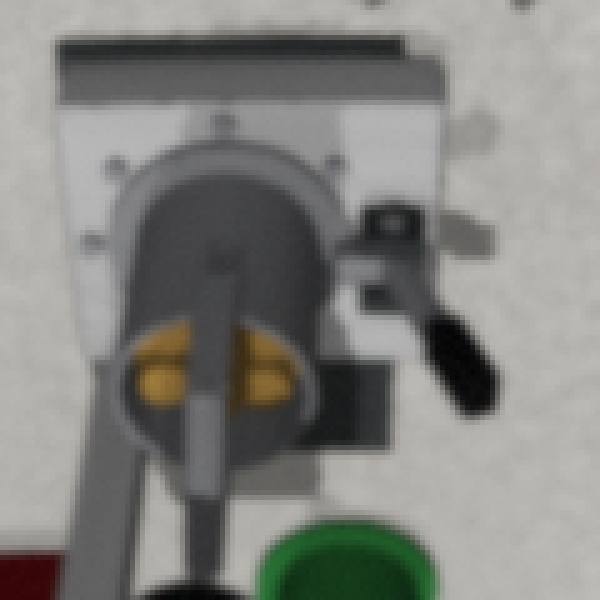

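```bash
cat >> h.py <<'E'
def wproj(s,c,p):
    f=210/np.tan(np.radians(c['fovy'])/2); M=R.from_rotvec(s['tool_rot']).as_matrix(); m=np.array(c['mount'])
    q=m[:3,:3].T@(M.T@(np.array(p)-s['position'])-m[:3,3]); x,y,z=q[0],-q[1],-q[2]
    r=np.hypot(x,y); t=np.arctan2(r,z); return c['cx']+f*t*x/r, c['cy']+f*t*y/r
W=lambda q,p: np.array([q[0],q[1],0])+R.from_euler('z',q[2]).apply(p)
E
python3 - <<'E'
from h import *
from scipy.optimize import least_squares
s,w=pickle.load(open('w1.pkl','rb')); c=cams()
ct=lambda u,v:(255+u/5-.5,120+v/5-.5); cw=lambda u,v:(210+u/5-.5,65+v/5-.5)
T=[((-55,73,40),(115,467)),((-55,-57,40),(364,488)),((55,73,40),(133,252)),((-14,25,300),(245,353)),((-14,-25,300),(372,363)),((61,25,300),(264,165)),((61,-25,300),(387,176))]
V=[((-55,73,40),(440,103)),((-55,-57,40),(58,103))]
q0=[586.2,-56.3,-.1045]
g=lambda r,L=.209:(0,56+r*np.sin(L),53+r*np.cos(L))
inv=lambda uv:np.round((np.array(uv)-[210,65]+.5)*5)
for n,p in [('c1',V[0][0]),('c2',V[1][0]),('grip',g(62)),('gend',g(78)),('gstart',g(42)),('bar0',(-36.5,0,170)),('hinge',(0,56,53)),('top of can near',(-32,0,125)),('foot near',(-42,0,46))]: print(n,inv(wproj(s,w,W(q0,p))))
f=lambda q:np.concatenate([np.subtract(proj(c['top'],W(q,p)),ct(*u)) for p,u in T]+[np.subtract(wproj(s,w,W(q,p)),cw(*u)) for p,u in V])
r=least_squares(f,q0,loss='soft_l1');print(r.x,f(r.x).round(1))
# grip triangulation: top (115,343), wrist (462,365), scene c2 (286,215)
obs=lambda p:np.concatenate([np.subtract(proj(c['top'],p),ct(114,343)),np.subtract(wproj(s,w,p),cw(462,365)),np.subtract(proj(c['scene'],p),(205+286/3.5-.5,145+215/3.5-.5))])
k=least_squares(obs,[593,12,114]);print('grip',k.x,k.fun.round(1))
b=least_squares(lambda p:np.concatenate([np.subtract(proj(c['top'],p),ct(272,432)),np.subtract(wproj(s,w,p),cw(205,393))]),[550,-52,170]);print('barend',b.x,b.fun.round(1))
E
```

```text
c1 [450.  94.]
c2 [51. 99.]
grip [440. 364.]
gend [453. 396.]
gstart [425. 325.]
bar0 [199. 389.]
hinge [395. 252.]
top of can near [211. 304.]
foot near [225. 137.]
[ 5.86813433e+02 -5.64152672e+01 -1.05078965e-01] [-0.5 -0.   0.7  0.7  0.1  0.1 -0.1 -0.5  0.1 -0.  -0.4 -1.1  0.6 -0.8
  2.  -1.4 -1.3 -0.4]
grip [595.39118064  20.00815614 113.32629071] [ 0.3  0.3  0.8  0.2 -0.7  0.4]
barend [550.04508126 -50.52984098 171.60907239] [0.4 0.1 0.2 0. ]
```

```bash
python3 -m jog '[[0.4,0.5,0.12,-0.95,0],[0.4,0.5,0.12,-0.95,0],[0.4,0.5,0.12,-0.95,0],[0.4,0.5,0.12,-0.95,0],[0.4,0.5,0.12,-0.95,0],[0.4,0.5,0.12,-0.95,0],[0.4,0.5,0.12,-0.95,0],[0.4,0.5,0.12,-0.95,0],[0.4,0,0,0,0]]'; python3 - <<'E'
from h import *
s=read_state(); c=snap('wrist','w2'); a=cv2.imread('pics/w2.png')[130:410,130:430]; cv2.imwrite('pics/c4.png',cv2.resize(a,(600,560),interpolation=3)); pickle.dump((s,c),open('w2.pkl','wb'))
q=[586.8,-56.4,-.105]
for p in [(0,56+62*np.sin(.33),53+62*np.cos(.33)),(-36.5,0,170),(0,0,170)]: print((np.array(wproj(s,c,W(q,p)))-[130,130])*2)
E
python3 st.py
```

```text
t: 12.35
position: [543.7, 28.8, 186.0]
tool_rot: [0.136, 2.556, -0.039]
wrist_force: [0.1, 0.9, 0.0]
grip_width: 34.4
grip_force: 0.0
[293.61474581 150.79054256]
[ 54.80131786 219.83492351]
[ 85.21924314 274.67199516]
[-0.069 -0.054 -0.848  0.193 -0.019  0.031] p [543.7  28.8 187.8] y [0.105 0.994 0.001] z [ 0.548 -0.057 -0.834] F [-0.9  0.4  0.5]
```

View pics/c4.png

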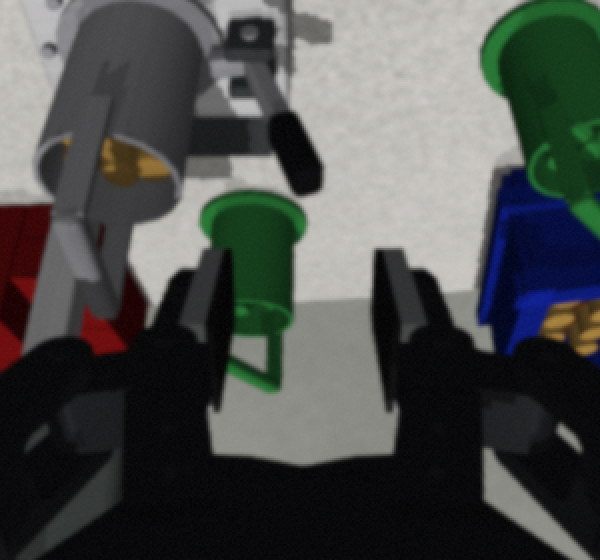

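```bash
python3 -m jog '[[0.4,0.59,-0.03,-0.83,0],[0.4,0.59,-0.03,-0.83,0],[0.4,0.59,-0.03,-0.83,0],[0.4,0,0,0,0]]'; python3 -m jog '[[0.4,0.03,0.3,-0.04,0],[0.4,0.03,0.3,-0.06,0],[0.4,0.03,0.3,-0.08,0],[0.4,0.03,0.3,-0.12,0],[0.4,0.03,0.3,-0.15,0],[0.4,0.02,0.2,-0.15,0],[0.4,0,0,0,0]]';python3 st.py; python3 - <<'E'
from h import *
s=read_state(); c=snap('wrist','w3'); a=cv2.imread('pics/w3.png')[130:410,130:430]; cv2.imwrite('pics/c5.png',cv2.resize(a,(600,560),interpolation=3)); pickle.dump((s,c),open('w3.pkl','wb'))
E
```

```text
t: 12.8
position: [597.8, 26.0, 113.2]
tool_rot: [0.135, 2.553, -0.039]
wrist_force: [-0.3, 0.2, -0.4]
grip_width: 33.9
grip_force: 0.0
t: 13.5
position: [601.1, 79.2, 94.7]
tool_rot: [0.132, 2.554, -0.038]
wrist_force: [0.4, 0.2, 0.4]
grip_width: 34.0
grip_force: 0.0
[ 0.061  0.236 -0.848 -0.091 -0.089  0.138] p [601.1  79.2  94.7] y [0.102 0.995 0.002] z [ 0.549 -0.055 -0.834] F [0.4 0.2 0.4]
```

View pics/c5.png

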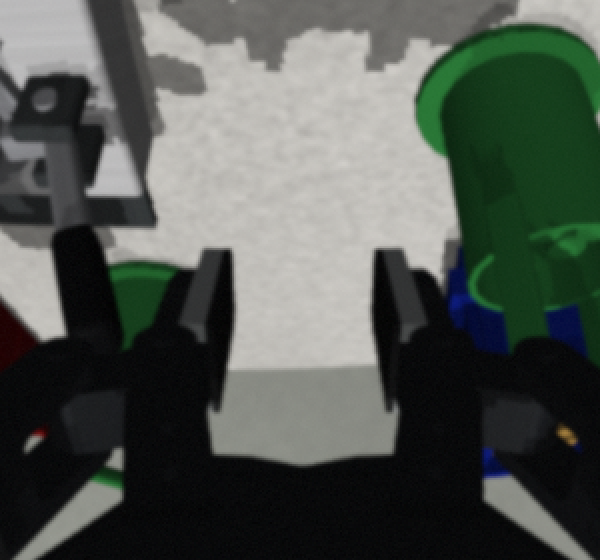

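```bash
python3 - <<'E'
from h import *
s,c=pickle.load(open('w3.pkl','rb')); q=[586.8,-56.4,-.105]
print('hinge',(np.array(wproj(s,c,W(q,(0,56,53))))-130)*2)
for L in np.radians([12,19,30,45,60,80]):
  print(np.degrees(L),[((np.array(wproj(s,c,W(q,(0,56+r*np.sin(L),53+r*np.cos(L)))))-130)*2).round() for r in (42,62,78)])
# finger tip position in image: pad tip inner
M=R.from_rotvec(s['tool_rot']).as_matrix()
for z in (17,0,-10): print(z,(np.array(wproj(s,c,s['position']+M@np.array([0,-17,z])))-130)*2)
print(np.linalg.inv(R.from_euler('z',q[2]).as_matrix())@(s['position']-[q[0],q[1],0]))
E
```

```text
hinge [ 58.02824987 127.50588029]
12.000000000000002 [array([ 55., 235.]), array([ 55., 297.]), array([ 56., 351.])]
19.0 [array([ 71., 232.]), array([ 81., 291.]), array([ 91., 344.])]
29.999999999999996 [array([ 97., 222.]), array([122., 277.]), array([144., 325.])]
45.0 [array([130., 204.]), array([172., 247.]), array([209., 284.])]
59.99999999999999 [array([156., 180.]), array([211., 208.]), array([258., 232.])]
80.0 [array([178., 144.]), array([240., 153.]), array([292., 160.])]
17 [247.47384587 216.52977362]
0 [242.61990719 240.78879096]
-10 [239.37616492 257.11604671]
[1.62020881e-02 1.36381773e+02 9.47097928e+01]
```

```bash
python3 -m jog '[[0.4,-0.6,0.05,0.9,0],[0.4,-0.6,0.05,0.9,0],[0.4,-0.6,0.05,0.9,0],[0.4,-0.05,-0.91,0.2,0],[0.4,-0.05,-0.91,0.2,0],[0.4,0,0,0,0]]'; python3 -m jog '[[0.4,0.55,-0.06,-0.83,0],[0.4,0.55,-0.06,-0.83,0],[0.4,0.55,-0.06,-0.83,0],[0.4,0.55,-0.06,-0.83,0],[0.4,0,0,0,0]]'; python3 -m jog '[[0.4,0.03,0.3,-0.04,0],[0.4,0.03,0.3,-0.06,0],[0.4,0.03,0.3,-0.08,0]]'; python3 st.py;  python3 -m jog '[[0.4,0.03,0.3,-0.12,0],[0.4,0.03,0.3,-0.15,0],[0.4,0.02,0.2,-0.15,0]]'; python3 st.py; python3 - <<'E'
from h import *
s=read_state(); c=snap('wrist','w4'); pickle.dump((s,c),open('w4.pkl','wb')); q=[586.8,-56.4,-.105]
p=c['pixels'].astype(int).max(2)
for L in np.radians([19,30,40,50,60,70,80,88]):
  print(round(np.degrees(L)),[(np.round(u:=wproj(s,c,W(q,(0,56+r*np.sin(L),53+r*np.cos(L))))), p[int(u[1]),int(u[0])]) for r in (45,55,62,70)])
E
```

```text
t: 14.15
position: [545.1, 25.5, 190.1]
tool_rot: [0.137, 2.55, -0.04]
wrist_force: [0.2, 0.5, -1.2]
grip_width: 34.2
grip_force: 0.0
t: 14.65
position: [609.9, 20.8, 85.2]
tool_rot: [0.135, 2.558, -0.038]
wrist_force: [-0.2, 0.4, -0.2]
grip_width: 34.1
grip_force: 0.0
t: 14.95
position: [613.7, 48.6, 85.1]
tool_rot: [0.134, 2.551, -0.038]
wrist_force: [-0.4, -2.4, -0.3]
grip_width: 34.1
grip_force: 1.1
[-0.012  0.265 -0.849 -0.129 -0.05   0.078] p [613.7  48.6  85.1] y [0.104 0.995 0.001] z [ 0.552 -0.056 -0.832] F [-0.4 -2.4 -0.3]
t: 15.25
position: [616.1, 73.2, 71.3]
tool_rot: [0.132, 2.552, -0.037]
wrist_force: [0.7, -1.2, 0.9]
grip_width: 34.4
grip_force: 0.8
[ 0.045  0.304 -0.846 -0.161 -0.08   0.125] p [616.1  73.2  71.3] y [0.103 0.995 0.002] z [ 0.551 -0.055 -0.833] F [ 0.7 -1.2  0.9]
19 [(array([157., 274.]), np.int64(195)), (array([160., 292.]), np.int64(198)), (array([162., 305.]), np.int64(9)), (array([165., 321.]), np.int64(12))]
30 [(array([173., 269.]), np.int64(192)), (array([180., 285.]), np.int64(102)), (array([185., 297.]), np.int64(62)), (array([192., 311.]), np
[... 229 characters left out ...]
p.int64(193)), (array([223., 272.]), np.int64(13)), (array([235., 282.]), np.int64(42))]
60 [(array([210., 241.]), np.int64(32)), (array([225., 250.]), np.int64(5)), (array([237., 256.]), np.int64(52)), (array([251., 263.]), np.int64(8))]
70 [(array([217., 230.]), np.int64(7)), (array([235., 235.]), np.int64(11)), (array([247., 239.]), np.int64(7)), (array([262., 244.]), np.int64(10))]
80 [(array([223., 218.]), np.int64(191)), (array([241., 221.]), np.int64(201)), (array([254., 223.]), np.int64(199)), (array([269., 225.]), np.int64(196))]
88 [(array([225., 209.]), np.int64(203)), (array([243., 209.]), np.int64(202)), (array([256., 210.]), np.int64(196)), (array([271., 210.]), np.int64(202))]
```

```bash
python3 -m jog '[[0.4,0,0.03,1,0],[0.4,0,0,1,0],[0,-0.1,-0.5,0,0],[0,0,0,0,0],[0,0,0,0,0],[0,0,0,0,0],[0,0,0,-0.5,0],[0,0,0,-0.5,0]]' 20; python3 -m jog '[[0,0,0,-0.3,0],[0,0,0,-0.3,0]]';python3 -m jog '[[0,0,0,-0.3,0]]';python3 -m jog '[[0,0,0,-0.3,0]]';python3 st.py; python3 - <<'E'
from h import *
s=read_state(); c=snap('wrist','w5'); pickle.dump((s,c),open('w5.pkl','wb')); q=[586.8,-56.4,-.105]
p=c['pixels'].astype(int).max(2)
for L in np.radians([50,60,65,70,75,80,85,88]):
  print(round(np.degrees(L)),[(np.round(u:=wproj(s,c,W(q,(0,56+r*np.sin(L),53+r*np.cos(L))))), p[int(u[1]),int(u[0])]) for r in (45,52,60,65,70)])
E
```

```text
t: 16.1
position: [612.9, 58.3, 100.5]
tool_rot: [0.133, 2.553, -0.037]
wrist_force: [0.3, 0.4, -0.2]
grip_width: -0.1
grip_force: 0.0
t: 16.3
position: [612.5, 58.1, 82.0]
tool_rot: [0.133, 2.554, -0.038]
wrist_force: [0.2, -0.0, 0.6]
grip_width: -0.0
grip_force: 0.0
t: 16.4
position: [612.9, 58.0, 73.4]
tool_rot: [0.133, 2.553, -0.038]
wrist_force: [-0.5, -0.8, 1.7]
grip_width: 0.1
grip_force: 0.8
t: 16.5
position: [613.3, 58.0, 64.8]
tool_rot: [0.133, 2.552, -0.037]
wrist_force: [0.7, 1.0, 1.9]
grip_width: -0.1
grip_force: 0.9
[ 0.01   0.31  -0.866 -0.19  -0.061  0.096] p [613.3  58.   64.8] y [0.104 0.995 0.002] z [ 0.551 -0.056 -0.833] F [0.7 1.  1.9]
50 [(array([229., 265.]), np.int64(205)), (array([239., 273.]), np.int64(206)), (array([252., 283.]), np.int64(21)), (array([259., 290.]), np.int64(11)), (array([268., 296.]), np.int64(10))]
60 [(array([239., 254.]), np.int64(207)), (array([251., 260.]), np.int64(205)), (array([265., 267.]), np.int64(16)), (array([274., 272.]), np.int64(59)), (array([283., 277.]), np.int64(7))]
65 [(array([243., 248.]), np.int64(104)), (array([255.
[... 379 characters left out ...]
39.]), np.int64(5)), (array([277., 242.]), np.int64(9)), (array([287., 244.]), np.int64(8)), (array([297., 246.]), np.int64(11))]
80 [(array([251., 229.]), np.int64(9)), (array([264., 231.]), np.int64(7)), (array([280., 234.]), np.int64(8)), (array([289., 235.]), np.int64(8)), (array([299., 236.]), np.int64(11))]
85 [(array([252., 223.]), np.int64(17)), (array([266., 224.]), np.int64(73)), (array([281., 225.]), np.int64(198)), (array([291., 226.]), np.int64(204)), (array([300., 227.]), np.int64(213))]
88 [(array([253., 220.]), np.int64(191)), (array([266., 220.]), np.int64(209)), (array([281., 220.]), np.int64(213)), (array([291., 221.]), np.int64(205)), (array([300., 221.]), np.int64(213))]
```

```bash
python3 -m jog '[[0,0,0,-0.25,0]]'|sed -n 2,4p;python3 -m jog '[[0,0,0,-0.15,0]]'|sed -n 2,4p;python3 -m jog '[[0,0,0,-0.12,0]]'|sed -n 2,4p;python3 -m jog '[[0,0,0,-0.12,0]]'|sed -n 2,4p
```

```text
position: [613.4, 57.9, 57.8]
tool_rot: [0.133, 2.552, -0.037]
wrist_force: [-0.6, 1.7, 2.2]
position: [613.1, 57.9, 52.8]
tool_rot: [0.133, 2.552, -0.037]
wrist_force: [-0.2, 0.9, 1.8]
position: [613.0, 57.9, 49.3]
tool_rot: [0.133, 2.552, -0.037]
wrist_force: [-1.2, 1.7, 6.4]
position: [614.1, 58.0, 47.7]
tool_rot: [0.133, 2.549, -0.037]
wrist_force: [-33.1, 4.1, 59.2]
```

```bash
python3 -m jog '[[0,-0.1,0,0.5,0],[0,-0.2,0,1,0],[0,-0.5,0,1,0],[0,-0.5,0,1,0],[0.6,-0.3,0,0,0]]';python3 st.py; python3 - <<'E'
from h import *
s=read_state(); c=snap('wrist','w5b'); pickle.dump((s,c),open('w5b.pkl','wb')); q=[586.8,-56.4,-.105]
p=c['pixels'].astype(int).max(2)
for L in np.radians([70,75,80,84,87,90,93,96,100]):
  print(round(np.degrees(L)),[(np.round(u:=wproj(s,c,W(q,(0,56+r*np.sin(L),53+r*np.cos(L))))), p[int(u[1]),int(u[0])]) for r in (45,52,60,65,70)])
E
```

```text
t: 17.45
position: [566.2, 57.7, 155.1]
tool_rot: [0.134, 2.547, -0.038]
wrist_force: [-0.6, -0.4, -0.6]
grip_width: 13.6
grip_force: 0.0
[ 0.011  0.052 -0.859  0.071 -0.062  0.097] p [566.2  57.7 155.1] y [0.104 0.995 0.002] z [ 0.555 -0.056 -0.83 ] F [-0.6 -0.4 -0.6]
70 [(array([265., 177.]), np.int64(183)), (array([274., 179.]), np.int64(164)), (array([283., 181.]), np.int64(197)), (array([289., 183.]), np.int64(202)), (array([295., 185.]), np.int64(197))]
75 [(array([267., 173.]), np.int64(87)), (array([275., 175.]), np.int64(23)), (array([285., 177.]), np.int64(82)), (array([291., 178.]), np.int64(158)), (array([297., 179.]), np.int64(188))]
80 [(array([268., 170.]), np.int64(18)), (array([277., 171.]), np.int64(17)), (array([286., 172.]), np.int64(17)), (array([293., 173.]), np.int64(20)), (array([299., 174.]), np.int64(18))]
84 [(array([269., 167.]), np.int64(16)), (array([277., 168.]), np.int64(19)), (array([287., 169.]), np.int64(19)), (array([293., 169.]), np.int64(18)), (array([299., 170.]), np.int64(17))]
87 [(array([269., 165.]), np.int64(17)), (array([278., 166.]), np.i
[... 178 characters left out ...]
63.]), np.int64(16)), (array([287., 163.]), np.int64(14)), (array([293., 163.]), np.int64(17)), (array([300., 163.]), np.int64(17))]
93 [(array([269., 161.]), np.int64(13)), (array([278., 161.]), np.int64(9)), (array([287., 161.]), np.int64(12)), (array([293., 160.]), np.int64(10)), (array([299., 160.]), np.int64(8))]
96 [(array([269., 159.]), np.int64(12)), (array([277., 159.]), np.int64(8)), (array([287., 158.]), np.int64(10)), (array([293., 158.]), np.int64(22)), (array([299., 157.]), np.int64(19))]
100 [(array([269., 157.]), np.int64(70)), (array([277., 156.]), np.int64(97)), (array([286., 155.]), np.int64(144)), (array([292., 154.]), np.int64(147)), (array([298., 153.]), np.int64(176))]
```

```bash
python3 -m jog '[[0.5,-1,0,0.8,0],[0.5,-1,0,0.8,0],[0.5,0,-0.9,0,0],[0.5,0,-0.9,0,0],[0.5,0,-0.9,0,0],[0.5,0,-0.9,0,0],[0.5,0.6,0,-0.2,0],[0.5,0.6,0,-0.2,0],[0.5,0,0,0,0]]';python3 st.py; python3 - <<'E'
from h import *
s=read_state(); c=snap('wrist','w6'); pickle.dump((s,c),open('w6.pkl','wb'));M=R.from_rotvec(s['tool_rot']).as_matrix()
a=cv2.imread('pics/w6.png')[130:410,130:430]; cv2.imwrite('pics/c6.png',cv2.resize(a,(720,672),interpolation=3)[:600])
for n,p in [('near',(550,-50.5,170)),('nearb',(550,-50.5,160)),('B',(560.5,-51.6,165))]: print(n,((np.array(wproj(s,c,p))-130)*2.4).round())
for k in [(0,0,-35),(0,-21,-23),(0,21,-23)]: print(k,((np.array(wproj(s,c,s['position']+M@np.array(k)))-130)*2.4).round())
E
```

```text
t: 18.4
position: [541.5, -50.8, 185.1]
tool_rot: [0.135, 2.555, -0.038]
wrist_force: [0.2, -0.0, 1.0]
grip_width: 42.6
grip_force: 0.0
[-0.296 -0.057 -0.858  0.195  0.107 -0.159] p [541.5 -50.8 185.1] y [0.105 0.995 0.002] z [ 0.548 -0.056 -0.834] F [ 0.2 -0.   1. ]
near [370. 255.]
nearb [370. 222.]
B [370. 262.]
(0, 0, -35) [366. 368.]
(0, -21, -23) [262. 337.]
(0, 21, -23) [470. 337.]
```

View pics/c6.png

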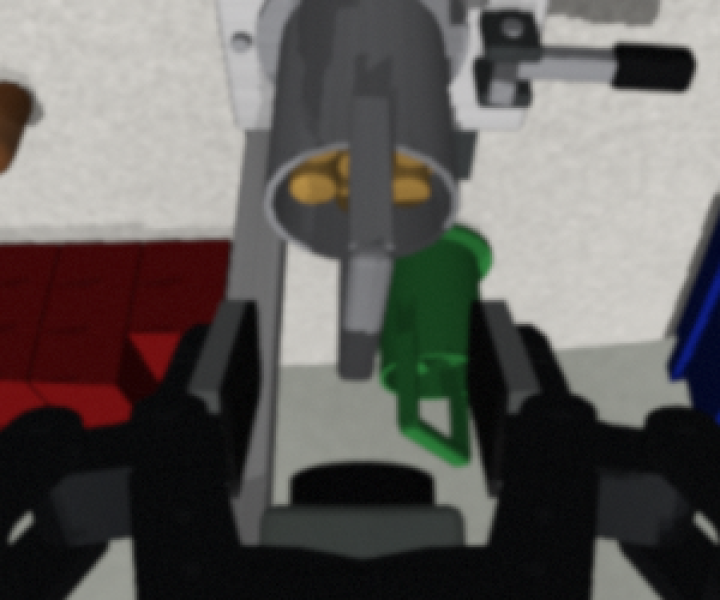

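```bash
python3 - <<'E'
from h import *
s,c=pickle.load(open('w6.pkl','rb'))
for d in (-3,-6,-9,-12): 
  a=np.radians(d); print(d,((np.array(wproj(s,c,(550+73*np.cos(a),-50+73*np.sin(a),170)))-130)*2.4).round())
E
python3 -m jog '[[0.5,0.43,-0.02,-0.54,0],[0.5,0.43,-0.02,-0.54,0],[0.5,0.43,-0.03,-0.55,0],[0.5,0,0,0,0]]'; python3 st.py
```

```text
-3 [382. 379.]
-6 [370. 379.]
-9 [358. 379.]
-12 [347. 379.]
t: 18.85
position: [578.2, -51.8, 135.3]
tool_rot: [0.133, 2.557, -0.037]
wrist_force: [-0.2, -0.2, -0.9]
grip_width: 43.0
grip_force: 0.0
[-0.271  0.101 -0.864  0.031  0.094 -0.139] p [578.2 -51.8 135.3] y [0.103 0.995 0.002] z [ 0.547 -0.055 -0.836] F [-0.2 -0.2 -0.9]
```

```bash
python3 -m jog '[[0.5,0,0,0,-0.5],[0,0,0,0,0],[0,0,0,0,0],[0,0,0,0,0],[0,0,0,0,0],[0,0,0,0,0],[0,0,0,0,0]]' 90; python3 st.py
```

```text
t: 19.55
position: [579.8, -52.9, 138.6]
tool_rot: [0.201, 2.548, -0.059]
wrist_force: [-4.6, -2.6, 7.5]
grip_width: 9.7
grip_force: 89.3
[-0.247  0.097 -0.862  0.027  0.051 -0.074] p [579.8 -52.9 138.6] y [0.156 0.988 0.001] z [ 0.547 -0.086 -0.833] F [-4.6 -2.6  7.5]
```

```bash
python3 -m jog '[[0,0,0,0.1,0],[0,0,0,0.1,0],[0,0,0,0.1,0],[0,0,0,0,0]]'; python3 st.py; python3 - <<'E'
from h import *
s=read_state(); c=snap('wrist','w7'); pickle.dump((s,c),open('w7.pkl','wb'))
a=cv2.imread('pics/w7.png')[130:410,130:430]; cv2.imwrite('pics/c7.png',cv2.resize(a,(720,672),interpolation=3)[:600])
E
```

```text
t: 19.95
position: [579.5, -52.2, 147.2]
tool_rot: [0.2, 2.549, -0.058]
wrist_force: [-0.4, -0.1, -4.0]
grip_width: 9.7
grip_force: 87.9
[-0.246  0.081 -0.848  0.058  0.051 -0.074] p [579.5 -52.2 147.2] y [0.155 0.988 0.002] z [ 0.546 -0.084 -0.833] F [-0.4 -0.1 -4. ]
```

```bash
python3 -m jog '[[0,0,0,0.1,0],[0,0,0,0.1,0],[0,-0.1,0.01,0,0],[0,-0.2,0.02,0,0],[0,-0.3,0.03,0,0],[0,-0.4,0.04,0,0],[0,-0.4,0.04,0,0],[0,-0.4,0.04,0,0],[0,-0.4,0.04,0,0],[0,-0.4,0.04,0,0]]'; python3 -m jog '[[0,-0.4,0.04,0.1,0],[0,-0.4,0.04,0.2,0],[0,-0.4,0.04,0.3,0],[0,-0.3,0.04,0.3,0],[0,-0.2,0.02,0.3,0],[0,-0.1,0,0.3,0],[0,0,0,0.2,0],[0,0,0,0,0]]'; python3 st.py; python3 - <<'E'
from h import *
s=read_state(); pickle.dump((s,snap('scene','s2'),snap('top','t2'),snap('wrist','w8')),open('s2.pkl','wb'))
a=cv2.imread('pics/s2.png')[60:260,140:340]; b=cv2.imread('pics/w8.png')[130:410,130:430]
cv2.imwrite('pics/c8.png',np.hstack([cv2.resize(a,(400,400),interpolation=3),cv2.resize(b,(400,373))[:]. copy() if 0 else cv2.resize(b,(400,400))]))
E
```

```text
t: 21.0
position: [500.4, -44.4, 153.0]
tool_rot: [0.2, 2.549, -0.058]
wrist_force: [-0.6, 0.1, -4.3]
grip_width: 10.0
grip_force: 87.9
t: 21.8
position: [448.0, -39.4, 205.1]
tool_rot: [0.2, 2.547, -0.059]
wrist_force: [-0.0, -0.3, -3.4]
grip_width: 9.7
grip_force: 88.0
[-0.323 -0.309 -0.981  0.318  0.093 -0.138] p [448.  -39.4 205.1] y [0.156 0.988 0.001] z [ 0.548 -0.085 -0.832] F [-0.  -0.3 -3.4]
```

View pics/c8.png

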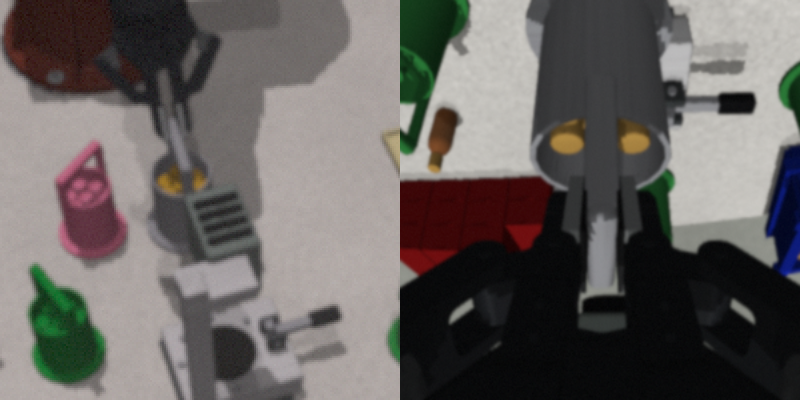

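```bash
python3 -m jog '[[0,0,0.15,0,0.1],[0,0,0.3,0,0.2],[0,-0.03,0.45,0,0.35],[0,-0.03,0.6,0,0.35],[0,-0.03,0.6,0,0.35],[0,-0.03,0.6,0,0.35],[0,-0.03,0.6,0,0.35],[0,-0.03,0.6,0,0.35],[0,-0.03,0.6,0,0.35],[0,-0.03,0.6,0,0.35]]'; python3 -m jog '[[0,-0.03,0.6,0,0.35],[0,-0.03,0.6,0,0.35],[0,-0.03,0.6,0,0.35],[0,-0.03,0.6,0,0.35],[0,-0.03,0.6,0,0.35],[0,-0.03,0.6,0,0.35],[0,-0.03,0.6,0,0.35],[0,-0.03,0.6,0,0.35],[0,-0.03,0.6,0,0.35],[0,-0.03,0.6,0,0.35]]'; python3 -m jog '[[0,-0.03,0.5,0,0.35],[0,-0.03,0.4,0,0.35],[0,-0.03,0.2,0,0.2],[0,0,0.1,0,0],[0,0,0,0,0]]'; python3 st.py
```

```text
t: 22.95
position: [439.7, 115.6, 203.8]
tool_rot: [-0.219, 2.548, 0.069]
wrist_force: [-0.1, 0.0, -3.2]
grip_width: 9.7
grip_force: 88.0
t: 23.95
position: [430.3, 295.5, 203.7]
tool_rot: [-0.684, 2.478, 0.209]
wrist_force: [-0.5, 0.2, -3.9]
grip_width: 9.9
grip_force: 87.9
t: 24.45
position: [428.6, 329.8, 203.9]
tool_rot: [-0.795, 2.449, 0.242]
wrist_force: [0.6, -0.6, -3.7]
grip_width: 9.6
grip_force: 87.9
[ 0.46  -0.092 -0.832  0.253  0.094 -0.14 ] p [428.6 329.8 203.9] y [-0.588  0.809  0.002] z [ 0.446  0.326 -0.833] F [ 0.6 -0.6 -3.7]
```

```bash
python3 -m jog '[[0,0,0,-0.2,0],[0,0,0,-0.4,0],[0,0,0,-0.5,0],[0,0,0,-0.5,0],[0,0,0,-0.5,0],[0,0,0,-0.4,0],[0,0,0,-0.3,0],[0,0,0,-0.2,0],[0,0,0,-0.1,0],[0,0,0,0,0]]'; python3 -m jog '[[0,0,0,-0.05,0],[0,0,0,-0.05,0]]'|sed -n '2p;4p'; python3 -m jog '[[0,0,0,-0.03,0],[0,0,0,0,0]]'|sed -n '2p;4p'; python3 -m jog '[[0,0,0,-0.03,0],[0,0,0,0,0]]'|sed -n '2p;4p'
```

```text
t: 25.45
position: [428.5, 329.6, 110.6]
tool_rot: [-0.796, 2.449, 0.242]
wrist_force: [-1.0, 0.5, -3.4]
grip_width: 9.7
grip_force: 87.9
position: [429.0, 330.0, 108.5]
wrist_force: [-0.0, -0.7, -3.3]
position: [428.6, 329.9, 107.1]
wrist_force: [-0.2, -0.1, -3.1]
position: [428.6, 329.9, 106.1]
wrist_force: [0.1, 0.1, -2.9]
```

```bash
for i in 1; do python3 -m jog '[[0,0,0,-0.03,0],[0,0,0,0,0]]'|sed -n '2p;4p'; python3 -m jog '[[0,0,0,-0.03,0],[0,0,0,0,0]]'|sed -n '2p;4p';python3 -m jog '[[0,0,0,-0.03,0],[0,0,0,0,0]]'|sed -n '2p;4p';python3 -m jog '[[0,0,0,-0.03,0],[0,0,0,0,0]]'|sed -n '2p;4p'; done
```

```text
position: [428.5, 329.8, 105.2]
wrist_force: [0.4, -0.6, -4.6]
position: [428.5, 329.8, 104.2]
wrist_force: [-0.8, -0.4, -4.3]
position: [428.8, 329.9, 103.6]
wrist_force: [0.6, -0.3, -1.3]
position: [429.6, 330.1, 103.7]
wrist_force: [-6.2, -6.7, 11.9]
```

```bash
python3 -m jog '[[0,0,0,0.02,0],[0.05,0,0,0,0],[0.2,0,0,0,0],[0.4,0,0,0,0],[0.5,0,0,0,0],[0.5,0,0,0,0]]' 20; python3 -m jog '[[0.5,-0.22,-0.16,0.42,0],[0.5,-0.45,-0.33,0.83,0],[0.5,-0.45,-0.33,0.83,0],[0.5,-0.45,-0.33,0.83,0],[0.5,-0.45,-0.33,0.83,0],[0.5,0,0,1,0],[0.5,-0.3,-0.8,0.5,0],[0.5,-0.3,-0.8,0.5,0],[0.5,-0.3,-0.8,0.5,0],[0.5,0,0,0,0]]'; python3 - <<'E'
from h import *
s=read_state(); T=snap('top','t3'); S=snap('scene','s3'); Wc=snap('wrist','w9')
q=[586.8,-56.4,-.105]
for n,c in (('top',T),('scene',S)):
  o=cams()[n]['pixels'].astype(int); d=np.abs(o-c['pixels']).max(2)>45
  k,l,st,ce=cv2.connectedComponentsWithStats(cv2.morphologyEx(d.astype('uint8'),cv2.MORPH_OPEN,np.ones((2,2))))
  print(n,[(st[i].tolist(),ce[i].round().tolist()) for i in range(1,k) if st[i][4]>15])
for n,p in dict(base=(436,331,5),top=(436,331,130)).items(): print(n,proj(T,p),proj(S,p))
E
```

```text
t: 27.45
position: [428.7, 330.0, 103.3]
tool_rot: [-0.796, 2.448, 0.242]
wrist_force: [0.3, -0.1, 0.1]
grip_width: 42.7
grip_force: 0.0
t: 28.45
position: [341.8, 211.6, 292.6]
tool_rot: [-0.791, 2.446, 0.24]
wrist_force: [0.3, 0.5, 0.3]
grip_width: 42.6
grip_force: 0.0
top [([273, 181, 12, 13, 96], [278.0, 188.0]), ([256, 184, 17, 11, 140], [263.0, 189.0]), ([298, 187, 9, 17, 93], [302.0, 195.0]), ([308, 195, 14, 13, 134], [314.0, 200.0]), ([136, 233, 37, 39, 836], [156.0, 252.0]), ([242, 241, 265, 179, 19296], [355.0, 326.0]), ([137, 255, 12, 15, 82], [141.0, 263.0]), ([153, 257, 101, 163, 9374], [208.0, 350.0])]
scene [([205, 0, 42, 60, 1830], [227.0, 25.0]), ([271, 0, 51, 40, 1184], [297.0, 15.0]), ([229, 25, 101, 141, 4825], [270.0, 100.0]), ([354, 102, 38, 55, 1425], [373.0, 132.0]), ([0, 109, 264, 127, 11901], [137.0, 177.0]), ([176, 157, 10, 6, 40], [180.0, 159.0]), ([280, 202, 13, 21, 156], [286.0, 211.0]), ([247, 212, 27, 23, 254], [259.0, 221.0]), ([286, 214, 26, 13, 168], [301.0, 220.0]), ([293, 232, 20, 9, 100], [304.0, 237.0]), ([268, 237, 4, 8, 21], [270.0, 241.0]), ([293, 244, 5, 4, 18], [295.0, 246.0])]
base (np.float64(158.69815811108873), np.float64(254.22259352951272)) (np.float64(367.6490700148374), np.float64(141.30161624975102))
top (np.float64(143.692671305043), np.float64(257.5673050875924)) (np.float64(375.3652902975755), np.float64(105.46580937183586))
```

```bash
python3 -c "
from workcell import *
print(close_job())"
```

```text
the job is handed in; nothing more can be done
None
```

The lever is fully open and the canister stands upright in the cream tray. Before-and-after images show no change at the vials, the carton bundle lay in the arm's changed shadow so I could not check it, and I handed the job in at about 28.6 s with no result given back.

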